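Close the vial clamp and wedge its bar fast

TASK

Close the bench clamp on the vial: slide the clamp bar up until its rubber pad has pushed the vial snugly, upright and without squeezing it hard, into its V nest. Then push the thumb wedge along its ramp under the bridge until it jams firmly on the bar, without forcing it (stop when a push of about 15 N no longer moves it), and leave the clamp closed and let go. Leave the bottle, the other vial and the stopper round it where they are.

Things in the scene. Friction and masses are not known exactly. Their poses are not given: they have to be found in the camera images.
- clamp_base: Bench clamp, fixed to the desk: aluminium plate 90 x 310 x 10 mm (x, y, z); origin at the centre of its underside, on the desk. At its +y end stands the white V nest; along its -y part run two steel guide rails (14 mm high on the plate, 27 mm apart) between which the bar slides along y.
- nest (a point): Point on the plate's top (10 mm above the desk), 115 mm from the base origin along the base's +y: where the vial's axis stands when the vial is fully home in the V nest. The V walls are 30 mm high and open towards -y.
- bar: Loose steel clamp bar, 24 wide (x), 18 high, 170 mm long (y), about 0.3 kg, lying on the plate between the rails, 1.5 mm play each side. Origin: centre of its underside. Its +y end carries a black rubber pad (28 wide, 6 thick, 32 mm high), its -y end an upright tab. It starts 28 to 44 mm short of closed. Sliding it takes 1 to 3 N; when the vial is home it stops dead.
- pad_face (a point): Centre of the rubber pad's front face (faces +y), 85 mm from the bar's origin along y.
- bar_tab (a point): Point on the rear face (faces -y) of the bar's upright tab, 8 mm below the tab's top. The tab is 24 mm wide (x), 10 mm thick (y, reaching from this face towards +y) and its top is 50 mm above the bar's underside. Pushing here towards the base's +y closes the clamp.
- wedge: Thumb wedge, 24 mm wide (y), under the bridge roof; axes as the base's; origin on its flat underside, about 6 mm above the bar's top. Under it a shoe is screwed out by 1 to 5 mm, differently each time. Pushed to the base's +x it runs down the ramp (at most 42 mm), 3 N while free; after 3 to 28 mm the shoe meets the bar and the push rises steeply, 0.7 to 1.2 N per newton on the bar. Stays put.
- wedge_tab (a point): Point on the outer face (faces the base's -x, towards the robot) of the wedge's upright thumb tab, 14 mm below the tab's top. The tab is 28 mm wide (y), 8 mm thick (x, from this face towards +x), its foot is 40 mm below this point. Push here along the base's +x.
- vial: Sample vial with a red screw cap, 28 mm across, 58 mm high, standing upright on the plate 4 to 9 mm short of its nest. Origin: centre of its underside.
- small_bottle: Bystander: white plastic bottle with red cap, 48 mm across, 124 mm high, beyond the clamp. Origin: centre of its underside.
- capped_vial: Bystander: glass vial with a black cap, 28 mm across, 58 mm high, beside the nest end of the clamp on the robot's side. Origin: centre of its underside.
- stopper: Bystander: red-brown rubber stopper, 22 mm across, 20 mm high, beyond the clamp. Origin: centre of its underside.
- bridge: Four-post bridge standing over the bar in the middle of the plate, fixed; its sloping roof (74 x 53 mm, highest point under 72 mm above the desk) is the wedge's ramp, which falls 1 in 5 towards the base's +x. Origin: on the plate's top, over the base's origin.
Mind the look-alikes: they are no part of the job. Several things have the shape of the bar; the one meant has the colours described above. What is shaped like the vial but yellow is not meant.

How it is judged:
By the outcome, as a careful person would: the job done as asked, in the order asked, and still so for the second after the job is handed in, with the robot touching nothing.
It also fails if it takes over 48 s, if anything falls off the work surface, if the arm or the gripper's body presses on something with over 40 N, if the wrist force passes 120 N, or if a joint passes its speed limit or range.

ROBOT

A 6-joint arm with a two-finger parallel gripper is mounted at the origin on a cart in front of the work surface, level with it; the furniture and walls round the work are solid. World frame = base frame: x ahead of the robot, y to its left, z up, the work surface at z = 0. Lengths are in m, angles in rad, forces in N, time in s.
With the tool pointing down it reaches from about 0.35 to 0.775 m from the base axis. Payload 7.3 kg.
Tool frame: the origin (TCP) lies on the centre line of the jaws, within the pads' length; the fingertips stand robot.nose_length ahead of it and the grasp point (between the pads) is the TCP (robot.nose_length is the distance from the TCP to the fingertips, in m); z points along the fingers, y is the direction in which the jaws open and shut (so a half turn about z gives the same grasp; the last joint's range is limited). The gripper opens to 92 mm and grips with 3 to 60 N. Pads are 19 mm wide; open, the fingers measure 130 mm over their backs; the gripper's body (75 mm by 190 mm) begins 47 mm behind the grasp point.
Start: joints at [1.027, 0.342, 1.524, -0, 1.275, -0.146], TCP at [0.203, 0.484, 0.246] pointing down, gripper open.
Joint ranges: [-2.53, 2.53], [-0.77, 2.02], [0.04, 2.7], [-1, 4.14], [0.28, 2.66], [-3.11, 3.11]. Speed limits (rad/s): [2.57, 2.57, 3.14, 3.14, 3.14, 3.14].

INTERFACE

Orientations are given as [roll, pitch, yaw] about the fixed x, y, z axes, in that order (R = Rz(yaw) Ry(pitch) Rx(roll)).
In Python, from cell import robot, read_camera gives the robot as it stands.
- The arm moves only by the shell command python3 -m crank 'ROWS' [FORCE]. ROWS is JSON, a list of rows, each a list of 7 numbers: the shift along the tool's x, y, z in cm, then the turn, a rotation vector about the tool's x, y, z in degrees, then the opening, from 0 (shut) to 1 (fully open). In form: [[tx, ty, tz, wx, wy, wz, jaw], ...]. A call has 1 to 5 rows; each row is the pose to reach, as a shift and turn from the pose commanded when the call began, along the tool's axes at that moment; what a row does not reach only later rows make up. A row lasts 1/8 s, in which the tool goes at most 62.5 mm and 10.7 degrees, less where a joint would pass 70% of its speed; a pose out of reach is approached as far as the arm can. A call with a gripper value outside its range is refused whole. The fingers move at their own pace and stop on an object; FORCE is the grip in N (left out, the last holds). Time passes only in rows, so rows that repeat a pose let the fingers close. It gives the time, the measured TCP pose, the force and the opening at its end, in the units of the state.
- robot.observe(): the state, without advancing time (a new reading comes with each control period).
- read_camera(name): name is "scene" or "top" or "wrist"; returns a dict with "frame" (420x560x3 uint8, red, green, blue), "intrinsics" (3x3 intrinsics, pixels), "R" (3x3) and "t" (3): a world point X has camera coordinates R X + t. Camera axes: x right, y down, z forward; pixel columns grow to the right and rows downward; lengths in m; the calibration is good to about 2 mm. The wrist camera is an equidistant fisheye: a pixel r from the principal point sees the ray r / f radians off the axis. A picture is of the moment at which its call begins. There is no depth.
- robot.hand_in(): hands the job in, once; it reports no verdict.
The state is a dict: "time": time; "qpos": joint angles; "qvel": joint speeds; "joint_efforts": joint torques, N m; "tool_pos": TCP position; "tool_rot": TCP orientation; "contact_force": force on the tool from outside, world axes, zero at the start; "torque": the same for the moment, N m; "opening": finger opening in m.
Only numpy, scipy, OpenCV 4.12 (cv2) and the standard library are available. Lean on these libraries where they do the work, as an engineer would, in place of code of your own. Each camera call takes 0.05 s, during which the arm holds its last target.

## Working session

There is one attempt and no reset: what is moved stays moved. The work goes in short steps, Python scripts to look and compute and a shell command to move; the robot and the scene stay as the last step left them, time stands still between calls to the robot, and variables do not carry over. Pictures are saved under pics/ and viewed, and the job is handed in when it is done.

```bash
ls; mkdir -p pics; python3 - <<'E'
from cell import robot, read_camera
import cv2
print(robot.observe(), robot.nose_length)
for n in ["scene","top","wrist"]:
    c=read_camera(n); cv2.imwrite(f"pics/{n}0.png",c["frame"][:,:,::-1]); print(n,c["intrinsics"],c["R"],c["t"])
E
```

```text
pics
{'time': 0.0, 'qpos': array([ 1.02702069e+00,  3.42718079e-01,  1.52503433e+00, -9.52192248e-06,
        1.27536222e+00, -1.46020084e-01]), 'qvel': array([-0.00032851,  0.00075923, -0.00120771, -0.00279702, -0.0010327 ,
        0.00103222]), 'joint_efforts': array([-1.27843330e-03, -4.31239164e+01, -2.44216543e+01,  7.17010559e-02,
        5.58729633e-02, -1.11379027e-04]), 'tool_pos': array([0.20315391, 0.4836929 , 0.2450413 ]), 'tool_rot': array([-3.14008555e+00, -2.12441937e-04,  2.74383972e+00]), 'contact_force': array([0.64083144, 0.2762003 , 0.49139331]), 'torque': array([ 0.05672766, -0.01235753, -0.00515833]), 'opening': 0.09156581224963438} 0.019
scene [[473.3496864    0.         288.61172363]
 [  0.         473.3496864  213.89133361]
 [  0.           0.           1.        ]] [[-0.46622555 -0.8845252  -0.01577667]
 [-0.43101173  0.24268407 -0.86909915]
 [ 0.77256885 -0.3983963  -0.49438625]] [0.11561104 0.35266404 0.3906283 ]
top [[483.37848043   0.         278.03446722]
 [  0.         483.37848043 217.12855778]
 [  0.           0.           1.        ]] [[-7.68927590e-04 -9.99996275e-01  2.61905998e-03]
 [-9.78450241e-01  2.11567751e-04 -2.06482641e-01]
 [ 2.06481318e-01 -2.72139007e-03 -9.78446759e-01]] [-0.14965923  0.57459381  0.98827749]
wrist [[325.1922621    0.         278.12971021]
 [  0.         325.1922621  208.77739832]
 [  0.           0.           1.        ]] [[ 3.87517442e-01  9.21862145e-01 -6.46866960e-04]
 [ 8.81569598e-01 -3.70374547e-01  2.92673432e-01]
 [ 2.69564974e-01 -1.13986318e-01 -9.56212238e-01]] [-0.52506796 -0.03598322  0.39124596]
```

View pics/scene0.png

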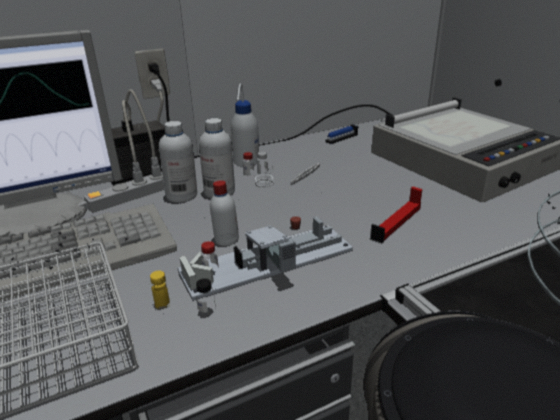

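View pics/top0.png

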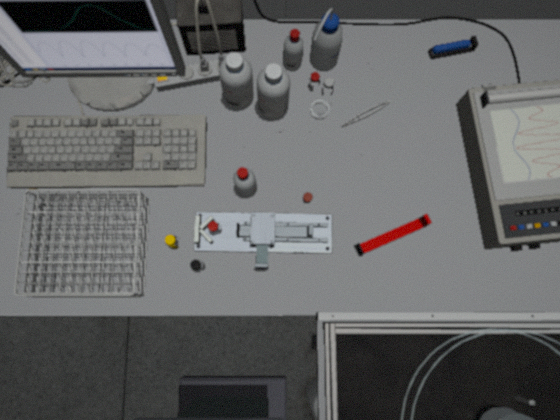

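View pics/wrist0.png

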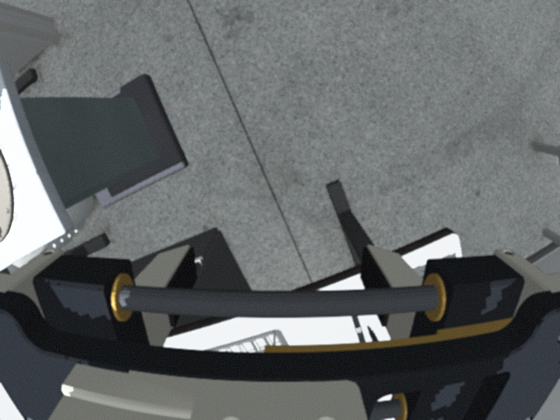

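The scene view shows the clamp at about (265,262). In the top view it spans columns 194–332 and rows 212–252, with the nest and red-capped vial at the left (213,226) and the wedge tab at about (262,258). The red bar at (393,235) and the yellow vial are look-alikes. I'll zoom in next.

```bash
python3 - <<'E'
import cv2
a=cv2.imread("pics/top0.png")[195:285,180:345]; cv2.imwrite("pics/topz.png",cv2.resize(a,None,fx=4.8,fy=4.8,interpolation=cv2.INTER_CUBIC))
a=cv2.imread("pics/scene0.png")[170:320,145:365]; cv2.imwrite("pics/scenez.png",cv2.resize(a,None,fx=3.6,fy=3.6,interpolation=cv2.INTER_CUBIC))
E
```

```text
(no output)
```

View pics/topz.png

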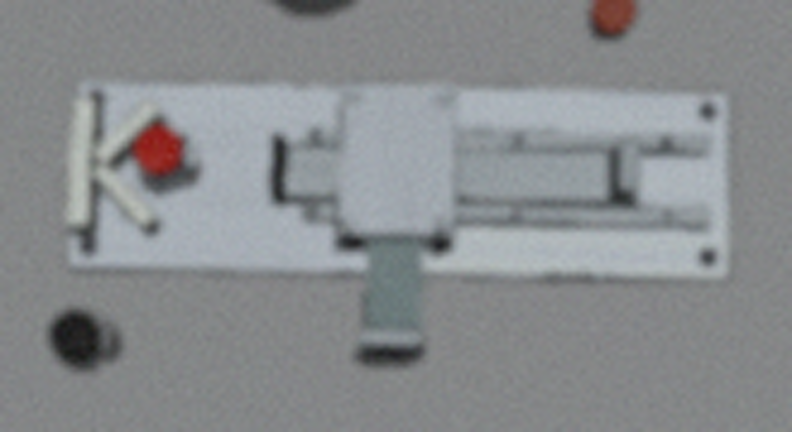

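View pics/scenez.png

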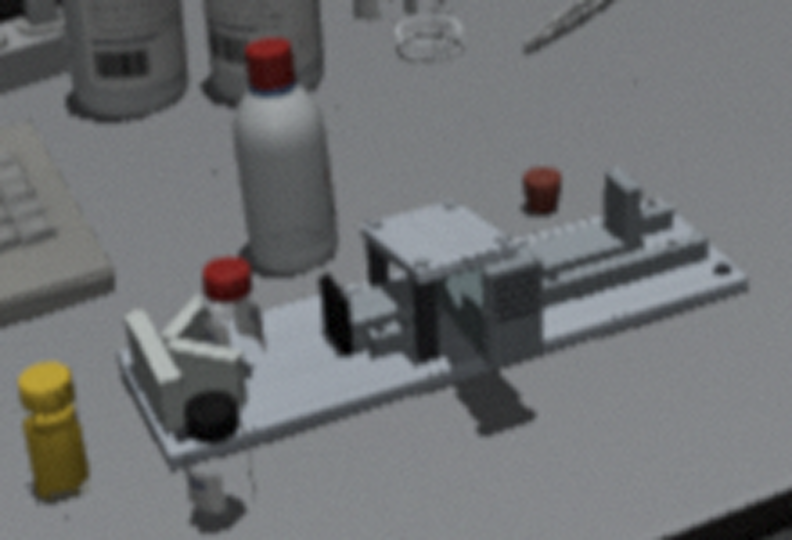

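```bash
cat > h.py <<'E'
import numpy as np
from cell import robot, read_camera
def ray(c,u,v,z):
    K=c["intrinsics"];R=c["R"];t=c["t"]
    d=R.T@np.linalg.inv(K)@np.array([u,v,1.]);o=-R.T@t
    return o+d*(z-o[2])/d[2]
def proj(c,X):
    p=c["R"]@np.array(X)+c["t"];q=c["intrinsics"]@p;return q[:2]/q[2]
E
python3 - <<'E'
from h import *
c=read_camera("top"); 
f=lambda x,y,z:ray(c,180+(x+.5)/4.8-.5,195+(y+.5)/4.8-.5,z).round(4)
for p in [(80,85),(727,95),(725,277),(70,268)]: print("corner",f(*p,.01))
for p in [(708,111),(708,257)]: print("screw",f(*p,.01))
cs=np.array([f(*p,.01) for p in [(80,85),(727,95),(725,277),(70,268)]]); 
o=cs.mean(0); ax=(cs[0]-cs[1]+cs[3]-cs[2]); yaw=np.arctan2(ax[1],ax[0])-np.pi/2
print("base",o,"yaw",np.degrees(yaw), np.linalg.norm(ax)/2)
print("cap",f(158,149,.068)); print("pad front top", f(273,137,.042),f(275,201,.042))
print("bartab rear top", f(638,150,.06),f(636,205,.06), "front",f(612,150,.06))
print("wedge tab outer top ", f(359,343,.07),f(423,343,.07), f(390,333,.07), f(390,345,.07))
print("black cap",f(78,335,.058))
R=np.array([[np.cos(yaw),-np.sin(yaw)],[np.sin(yaw),np.cos(yaw)]])
print("nest",o[:2]+R@[0,.115])
E
```

```text
corner [0.5964 0.0362 0.01  ]
corner [ 0.5914 -0.2709  0.01  ]
corner [ 0.5045 -0.2679  0.01  ]
corner [0.5088 0.0379 0.01  ]
screw [ 0.5837 -0.2617  0.01  ]
screw [ 0.5139 -0.2602  0.01  ]
base [ 0.550275 -0.116175  0.01    ] yaw -0.869325926004068 0.30648527697101535
cap [ 0.5542 -0.0095  0.068 ]
pad front top [ 0.5648 -0.0585  0.042 ] [ 0.5351 -0.0599  0.042 ]
bartab rear top [ 0.5553 -0.2245  0.06  ] [ 0.5302 -0.2232  0.06  ] front [ 0.5553 -0.2128  0.06  ]
wedge tab outer top  [ 0.4673 -0.1001  0.07  ] [ 0.4673 -0.1282  0.07  ] [ 0.4717 -0.1137  0.07  ] [ 0.4664 -0.1137  0.07  ]
black cap [0.4722 0.0251 0.058 ]
nest [ 0.55201978 -0.00118824]
```

```bash
python3 - <<'E'
import cv2
a=cv2.imread("pics/scene0.png")[225:290,250:320]; cv2.imwrite("pics/scenezz.png",cv2.resize(a,None,fx=9,fy=9,interpolation=cv2.INTER_CUBIC))
from h import *
c=read_camera("top"); print(ray(c,243,174,.124),"stopper",ray(c,308,198,.02))
c=read_camera("scene"); print(-c["R"].T@c["t"])
E
```

```text
[ 0.65242352 -0.0772223   0.124     ] stopper [ 0.62742334 -0.21821009  0.02      ]
[-0.09588409  0.17229981  0.50144524]
```

View pics/scenezz.png

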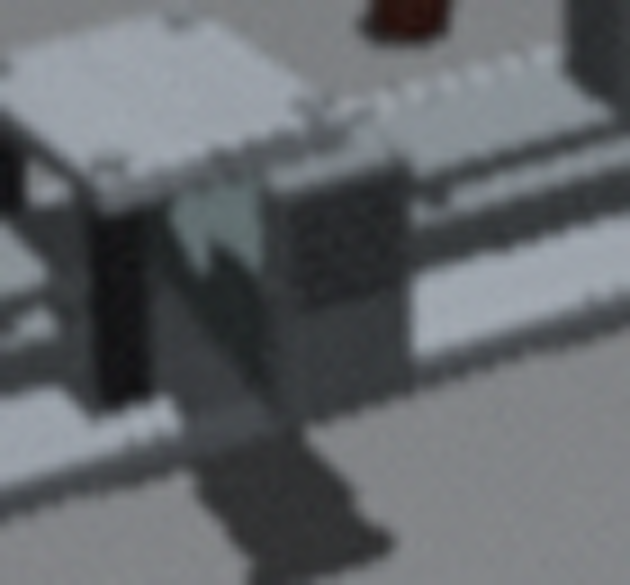

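In this zoom, the wedge tab's outer face has its top edge from (285,190) to (410,168) and its foot from (300,425) to (410,395).

```bash
python3 - <<'E'
from h import *
from scipy.optimize import least_squares
s=read_camera("scene");t=read_camera("top")
fs=lambda x,y:np.array([250+(x+.5)/9-.5,225+(y+.5)/9-.5])
ft=lambda x,y:np.array([180+(x+.5)/4.8-.5,195+(y+.5)/4.8-.5])
for a,b in [((285,190),(359,345)),((410,168),(423,345))]:
    r=least_squares(lambda X:np.r_[proj(s,X)-fs(*a),proj(t,X)-ft(*b)],[.47,-.11,.06]); print(r.x,r.fun)
X0=-s["R"].T@s["t"]
for p in [(285,190),(410,168),(300,425),(410,395)]:
    d=s["R"].T@np.linalg.inv(s["intrinsics"])@np.r_[fs(*p),1]
    for x in (.465,.470): print(p,X0+d*(x-X0[0])/d[0])
E
```

```text
[ 0.46389454 -0.10173897  0.08980107] [-0.29338458 -0.02391941  0.33392767  0.19256963]
[ 0.46501142 -0.12802942  0.08529821] [ 0.1826061   0.01358537 -0.20274211 -0.12180988]
(285, 190) [ 0.465      -0.10279411  0.08877736]
(285, 190) [ 0.47       -0.10524643  0.08509863]
(410, 168) [ 0.465      -0.12769169  0.0854384 ]
(410, 168) [ 0.47       -0.13036597  0.08172991]
(300, 425) [ 0.465      -0.10449002  0.03721307]
(300, 425) [ 0.47       -0.10695746  0.03307468]
(410, 395) [ 0.465      -0.12718467  0.03585189]
(410, 395) [ 0.47       -0.12985442  0.03170136]
```

```bash
python3 -m crank '[[-10,-5,2,0,0,-5,0],[-18,-8,4,0,0,-10,0]]' 10
```

```text
time: 0.65
tool_pos: [0.2867, 0.393, 0.2216]
tool_rot: [3.141, 0.001, 2.924]
contact_force: [1.3, 1.2, 0.5]
opening: 0.0762
```

```bash
python3 -m crank '[[-6,-5,0,0,0,-8,0],[-12,-10,0,0,0,-11.6,0],[-16,-16,0,0,0,-11.6,0],[-20,-22,0,0,0,-11.6,0],[-24.4,-28,0,0,0,-11.6,0]]' 10
```

```text
time: 1.27
tool_pos: [0.4387, 0.1211, 0.2219]
tool_rot: [3.141, 0.001, 3.121]
contact_force: [1.5, 0.2, 0.2]
opening: 0.0262
```

```bash
python3 -m crank '[[-2,-6,0,0,0,0,0],[-4,-12,0,0,0,0,0],[-7,-18,0,0,0,0,0],[-9,-24,0,0,0,0,0],[-11,-30,0,0,0,0,0]]' && python3 -m crank '[[0,-6,2,0,0,0,0],[0,-11,5,0,0,0,0],[0,-11,9,0,0,0,0],[0,-11,9,0,0,0,0]]'
python3 - <<'E'
from h import *
import cv2
for n in ["scene","top","wrist"]:
    c=read_camera(n); cv2.imwrite(f"pics/{n}1.png",c["frame"][:,:,::-1])
E
```

```text
time: 1.9
tool_pos: [0.54, -0.1741, 0.2217]
tool_rot: [3.141, 0.0, 3.121]
contact_force: [1.2, -0.3, 0.2]
opening: 0.0004
time: 2.4
tool_pos: [0.5354, -0.2814, 0.1285]
tool_rot: [3.137, -0.006, 3.12]
contact_force: [-0.2, 0.3, 0.5]
opening: 0.0006
```

View pics/scene1.png

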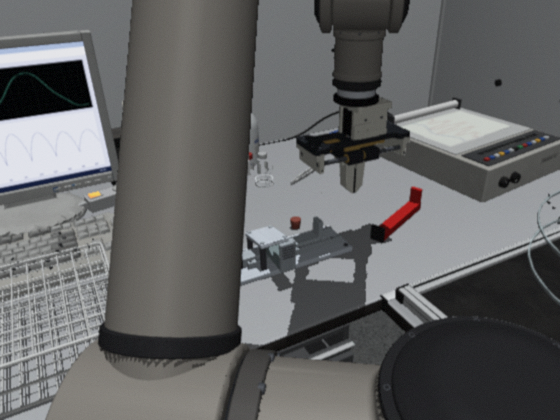

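View pics/wrist1.png

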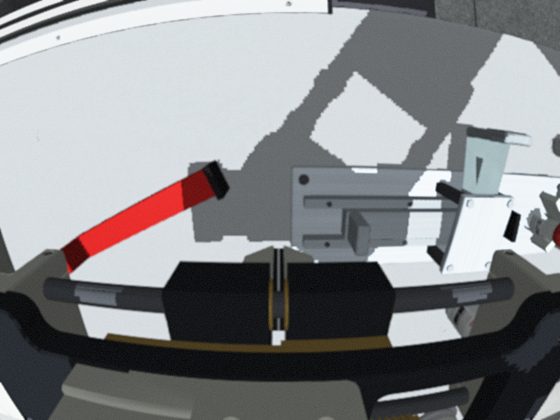

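```bash
python3 -m crank '[[-0.3,0,3,0,0,0,0],[-0.6,0,6,0,0,0,0],[-0.6,0,6.9,0,0,0,0],[-0.6,0,6.9,0,0,0,0]]'; python3 -m crank '[[0,0.8,0,0,0,0,0],[0,1.6,0,0,0,0,0],[0,2.0,0,0,0,0,0],[0,2,0,0,0,0,0]]'
python3 - <<'E'
from h import *
import cv2
for n in ["scene","wrist"]:
    c=read_camera(n); cv2.imwrite(f"pics/{n}2.png",c["frame"][:,:,::-1])
print(robot.observe()["tool_pos"],robot.observe()["contact_force"])
E
```

```text
time: 3.05
tool_pos: [0.5439, -0.282, 0.0638]
tool_rot: [-3.141, 0.001, 3.122]
contact_force: [-0.6, 0.0, -0.5]
opening: 0.0006
time: 3.55
tool_pos: [0.5438, -0.2617, 0.0629]
tool_rot: [-3.142, 0.0, 3.121]
contact_force: [0.2, 0.1, 0.2]
opening: 0.0003
[ 0.54377179 -0.26218715  0.06272208] [-0.06950174  0.19338273 -0.03212978]
```

View pics/wrist2.png

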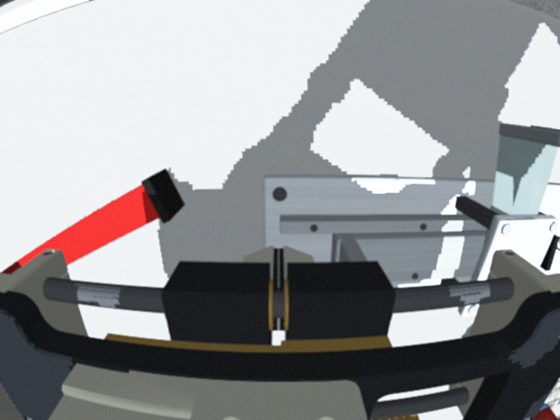

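The wrist view shows the bar tab at about (345,245), just right of the closed fingers, with no contact yet. I'll creep forward.

```bash
for i in 1; do python3 -m crank '[[0,0.4,0,0,0,0,0],[0,0.8,0,0,0,0,0],[0,0.8,0,0,0,0,0]]'; python3 -m crank '[[0,0.4,0,0,0,0,0],[0,0.8,0,0,0,0,0],[0,0.8,0,0,0,0,0]]';  python3 -m crank '[[0,0.4,0,0,0,0,0],[0,0.8,0,0,0,0,0],[0,0.8,0,0,0,0,0]]';done
```

```text
time: 4.03
tool_pos: [0.5439, -0.2538, 0.0626]
tool_rot: [3.141, -0.0, 3.121]
contact_force: [-0.9, -0.7, 0.5]
opening: 0.0004
time: 4.4
tool_pos: [0.544, -0.2457, 0.0626]
tool_rot: [3.141, -0.0, 3.121]
contact_force: [0.2, 0.3, 0.2]
opening: 0.0003
time: 4.78
tool_pos: [0.5442, -0.2379, 0.0626]
tool_rot: [3.141, 0.0, 3.121]
contact_force: [0.4, -0.3, -0.6]
opening: 0.0005
```

```bash
python3 -m crank '[[0,0.4,0,0,0,0,0],[0,0.8,0,0,0,0,0],[0,0.8,0,0,0,0,0]]'; python3 -m crank '[[0,0.4,0,0,0,0,0],[0,0.8,0,0,0,0,0],[0,0.8,0,0,0,0,0]]'
python3 - <<'E'
from h import *
import cv2
for n in ["scene","wrist","top"]:
    c=read_camera(n); cv2.imwrite(f"pics/{n}3.png",c["frame"][:,:,::-1])
E
```

```text
time: 5.15
tool_pos: [0.5444, -0.2296, 0.0627]
tool_rot: [3.141, -0.0, 3.121]
contact_force: [-0.1, -0.3, -0.1]
opening: 0.0006
time: 5.52
tool_pos: [0.5445, -0.2216, 0.0626]
tool_rot: [3.141, -0.0, 3.121]
contact_force: [0.5, -0.9, 0.5]
opening: 0.0002
```

View pics/wrist3.png

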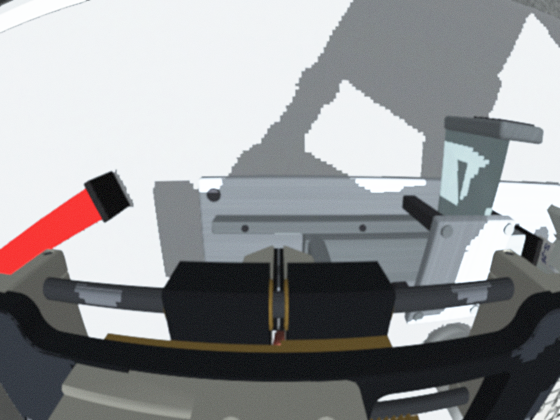

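View pics/top3.png

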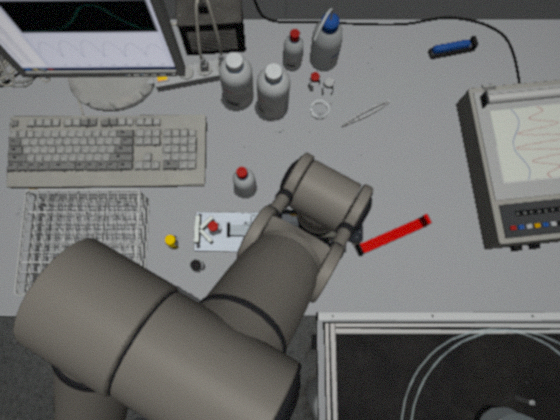

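```bash
python3 - <<'E'
import cv2,numpy as np
z=[cv2.resize(cv2.imread(f"pics/top{i}.png")[200:265,185:265],None,fx=5,fy=5,interpolation=cv2.INTER_CUBIC) for i in (0,3)]
cv2.imwrite("pics/cmp3.png",np.hstack(z))
E
```

```text
(no output)
```

View pics/cmp3.png

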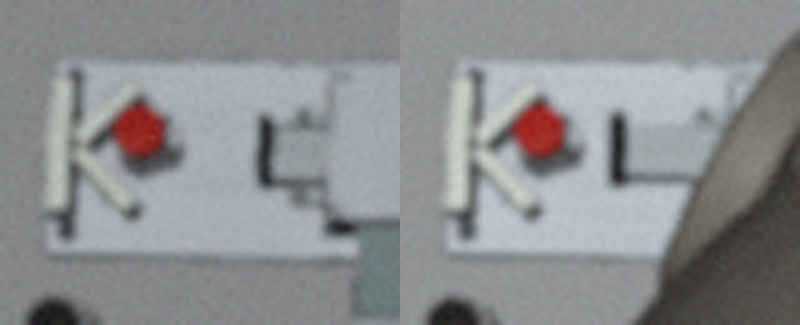

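The pad moved about 20 mm, so the bar is sliding at very low force. It has roughly 24 mm left, with the vial contact at about 15 mm.

```bash
python3 -m crank '[[0,0.4,0,0,0,0,0],[0,0.8,0,0,0,0,0],[0,1.2,0,0,0,0,0],[0,1.2,0,0,0,0,0]]'; python3 -m crank '[[0,0.2,0,0,0,0,0],[0,0.4,0,0,0,0,0],[0,0.4,0,0,0,0,0]]'
python3 - <<'E'
from h import *
import cv2
c=read_camera("top"); cv2.imwrite(f"pics/top4.png",c["frame"][:,:,::-1])
z=[cv2.resize(cv2.imread(f"pics/top{i}.png")[200:265,185:265],None,fx=5,fy=5,interpolation=cv2.INTER_CUBIC) for i in (0,4)]
cv2.imwrite("pics/cmp4.png",np.hstack(z))
E
```

```text
time: 6.18
tool_pos: [0.5447, -0.2095, 0.0626]
tool_rot: [3.141, -0.0, 3.121]
contact_force: [0.2, -0.1, 0.6]
opening: 0.0004
time: 6.55
tool_pos: [0.5449, -0.206, 0.0626]
tool_rot: [3.141, 0.0, 3.121]
contact_force: [0.1, -1.3, -0.1]
opening: 0.0007
```

View pics/cmp4.png

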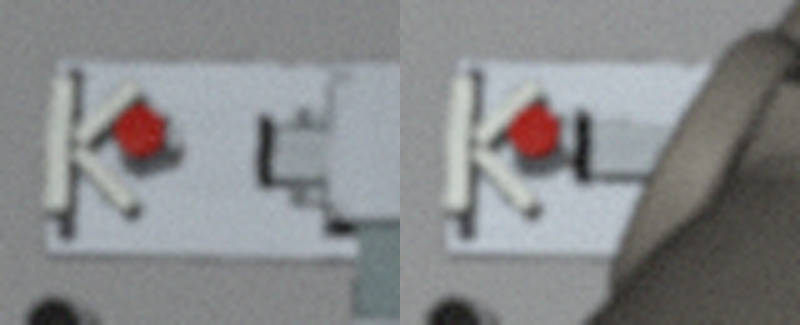

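The pad has reached the vial, with its front at about column 175 of the crop, and the vial is moving towards the nest. From here I'll use small steps.

```bash
python3 -m crank '[[0,0.1,0,0,0,0,0],[0,0.2,0,0,0,0,0],[0,0.2,0,0,0,0,0]]'; python3 -m crank '[[0,0.1,0,0,0,0,0],[0,0.1,0,0,0,0,0]]';python3 -m crank '[[0,0.1,0,0,0,0,0],[0,0.1,0,0,0,0,0]]'
```

```text
time: 6.98
tool_pos: [0.5449, -0.2041, 0.0626]
tool_rot: [3.142, 0.0, 3.121]
contact_force: [-0.1, -2.1, -0.5]
opening: 0.0003
time: 7.22
tool_pos: [0.5449, -0.203, 0.0626]
tool_rot: [3.141, 0.0, 3.121]
contact_force: [0.3, -1.1, 0.3]
opening: 0.0007
time: 7.48
tool_pos: [0.5449, -0.202, 0.0626]
tool_rot: [3.141, -0.0, 3.121]
contact_force: [-0.5, -2.0, -1.6]
opening: 0.0005
```

```bash
python3 -m crank '[[0,0.1,0,0,0,0,0],[0,0.1,0,0,0,0,0]]'; python3 -m crank '[[0,0.1,0,0,0,0,0],[0,0.1,0,0,0,0,0]]'
python3 - <<'E'
from h import *
import cv2
c=read_camera("top"); cv2.imwrite(f"pics/top5.png",c["frame"][:,:,::-1])
z=[cv2.resize(cv2.imread(f"pics/top{i}.png")[200:265,185:265],None,fx=5,fy=5,interpolation=cv2.INTER_CUBIC) for i in (0,5)]
cv2.imwrite("pics/cmp5.png",np.hstack(z))
E
```

```text
time: 7.72
tool_pos: [0.545, -0.201, 0.0626]
tool_rot: [3.141, -0.0, 3.121]
contact_force: [-1.0, -1.5, -2.3]
opening: 0.0006
time: 7.98
tool_pos: [0.5451, -0.2004, 0.0627]
tool_rot: [-3.141, 0.0, 3.121]
contact_force: [0.5, -3.2, -0.8]
opening: 0.0001
```

View pics/cmp5.png

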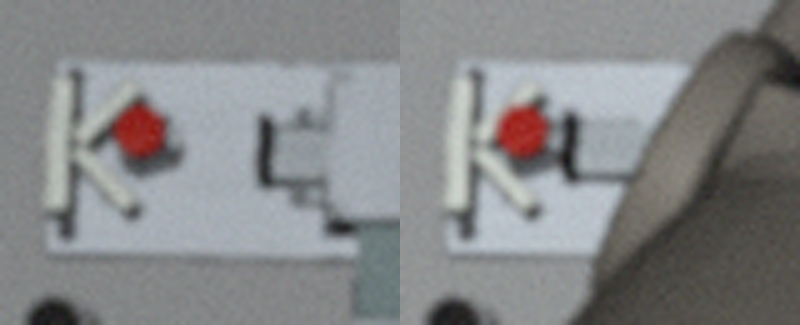

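```bash
python3 -m crank '[[0,0.07,0,0,0,0,0],[0,0.07,0,0,0,0,0]]'; python3 -m crank '[[0,0.07,0,0,0,0,0],[0,0.07,0,0,0,0,0]]'
```

```text
time: 8.28
tool_pos: [0.5452, -0.2002, 0.0629]
tool_rot: [-3.14, 0.001, 3.121]
contact_force: [-0.1, -6.0, -1.1]
opening: 0.0005
time: 8.52
tool_pos: [0.5454, -0.2, 0.063]
tool_rot: [-3.14, 0.001, 3.121]
contact_force: [-0.6, -8.1, -0.3]
opening: 0.0007
```

```bash
python3 - <<'E'
from h import *
import cv2
for n in ("top","scene"):
    c=read_camera(n); cv2.imwrite(f"pics/{n}6.png",c["frame"][:,:,::-1])
    for i in (0,5,6):
        if n=="scene" and i==5: continue
        im=cv2.imread(f"pics/{n}{i}.png").astype(int); m=((im[:,:,2]-im[:,:,1]>60)&(im[:,:,2]-im[:,:,0]>60))
        if n=="top":
            m[:215]=0;m[245:]=0;m[:,:195]=0;m[:,240:]=0
            ys,xs=np.nonzero(m); print(n,i,len(xs),xs.mean(),ys.mean(),ray(c,xs.mean(),ys.mean(),.068))
b=cv2.imread("pics/top6.png")[200:265,185:265]; cv2.imwrite("pics/z6.png",cv2.resize(b,None,fx=8,fy=8,interpolation=cv2.INTER_CUBIC))
E
```

```text
top 0 73 212.54794520547946 225.73972602739727 [ 0.55403138 -0.00953081  0.068     ]
top 5 70 209.04285714285714 225.94285714285715 [ 0.55359006 -0.00203288  0.068     ]
top 6 70 208.94285714285715 226.04285714285714 [ 0.55337191 -0.00182489  0.068     ]
```

View pics/z6.png

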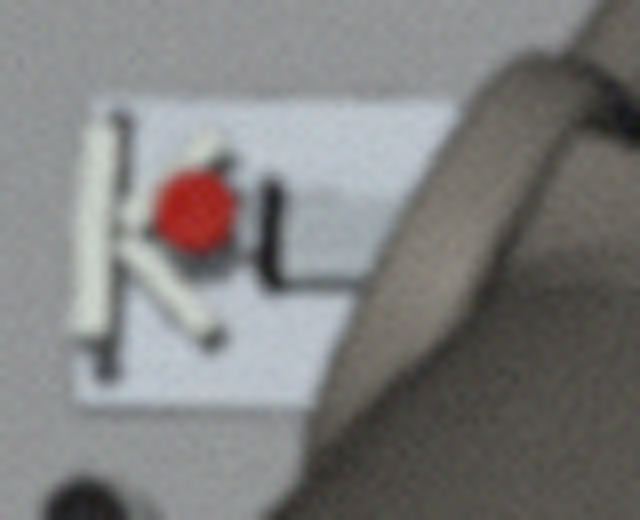

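The vial is home, about 1.5 mm from my nest estimate (within calibration), and the bar has stopped dead at 8 N. I'll back off and go round to the wedge tab.

```bash
python3 -m crank '[[0,-1.5,0,0,0,0,0],[0,-4,0,0,0,0,0],[0,-4,-4,0,0,0,0],[0,-4,-9,0,0,0,0],[5,-3,-9,0,0,0,0]]'; python3 - <<'E'
from h import *
print(robot.observe()["tool_pos"])
E
```

```text
time: 9.25
tool_pos: [0.4983, -0.2313, 0.1569]
tool_rot: [-3.136, 0.011, 3.121]
contact_force: [-0.6, -0.0, 0.3]
opening: 0.0007
[ 0.49825212 -0.2313038   0.1569111 ]
```

```bash
python3 -m crank '[[5,2,0,0,0,0,0],[8.5,7,0,0,0,0,0],[8.5,11.2,0,0,0,0,0],[8.5,11.2,4,0,0,0,0],[8.5,11.2,6,0,0,0,0]]';python3 -m crank '[[0,0,0,0,0,0,0],[0,0,0,0,0,0,0]]'; python3 - <<'E'
from h import *
import cv2
for n in ("top","scene","wrist"):
    c=read_camera(n); cv2.imwrite(f"pics/{n}7.png",c["frame"][:,:,::-1])
E
```

```text
time: 9.88
tool_pos: [0.4115, -0.1142, 0.0917]
tool_rot: [3.141, -0.001, 3.121]
contact_force: [-0.1, -0.0, -0.2]
opening: 0.0007
time: 10.12
tool_pos: [0.4123, -0.1148, 0.0933]
tool_rot: [-3.141, 0.001, 3.12]
contact_force: [0.1, 0.2, -0.3]
opening: 0.0007
```

View pics/wrist7.png

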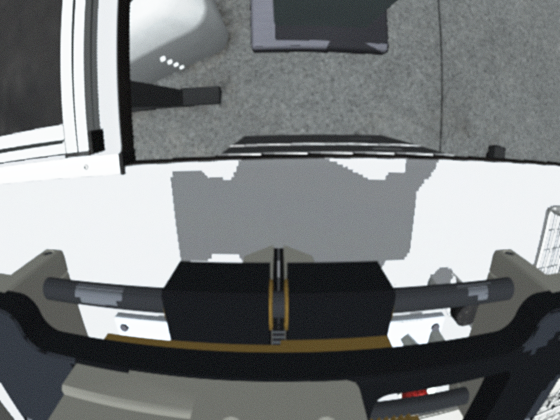

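View pics/scene7.png

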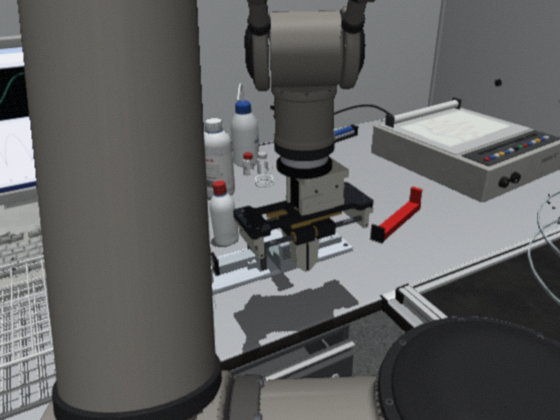

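The closed fingers are in front of the wedge tab in the scene view. I'll go down 2 cm and advance.

```bash
python3 -m crank '[[0,0,1.9,0,0,0,0],[-1,0,1.9,0,0,0,0],[-2,0,1.9,0,0,0,0],[-2.6,0,1.9,0,0,0,0],[-2.6,0,1.9,0,0,0,0]]'; python3 -m crank '[[-0.3,0,0,0,0,0,0],[-0.6,0,0,0,0,0,0],[-0.6,0,0,0,0,0,0]]';python3 -m crank '[[-0.3,0,0,0,0,0,0],[-0.6,0,0,0,0,0,0],[-0.6,0,0,0,0,0,0]]'
```

```text
time: 10.9
tool_pos: [0.4385, -0.1146, 0.074]
tool_rot: [-3.141, 0.001, 3.121]
contact_force: [0.1, 0.4, -0.6]
opening: 0.0006
time: 11.28
tool_pos: [0.4439, -0.1147, 0.0737]
tool_rot: [3.142, 0.0, 3.121]
contact_force: [-1.4, -0.1, -0.3]
opening: 0.0006
time: 11.65
tool_pos: [0.45, -0.1148, 0.0736]
tool_rot: [-3.142, 0.0, 3.121]
contact_force: [-0.5, 0.4, 0.1]
opening: 0.0004
```

```bash
for i in 1; do python3 -m crank '[[-0.15,0,0,0,0,0,0],[-0.3,0,0,0,0,0,0],[-0.3,0,0,0,0,0,0]]';  python3 -m crank '[[-0.15,0,0,0,0,0,0],[-0.3,0,0,0,0,0,0],[-0.3,0,0,0,0,0,0]]'; python3 -m crank '[[-0.1,0,0,0,0,0,0],[-0.2,0,0,0,0,0,0],[-0.2,0,0,0,0,0,0]]'; done
```

```text
time: 12.02
tool_pos: [0.4528, -0.1148, 0.0736]
tool_rot: [3.142, 0.0, 3.121]
contact_force: [0.3, -0.3, -1.0]
opening: 0.0004
time: 12.4
tool_pos: [0.4552, -0.1148, 0.0733]
tool_rot: [3.141, -0.001, 3.121]
contact_force: [-3.3, -0.6, -2.5]
opening: 0.0001
time: 12.78
tool_pos: [0.4577, -0.1147, 0.0735]
tool_rot: [3.141, -0.0, 3.121]
contact_force: [-2.7, 0.7, -2.3]
opening: 0.0008
```

```bash
for i in 1; do python3 -m crank '[[-0.1,0,0.02,0,0,0,0],[-0.2,0,0.04,0,0,0,0],[-0.2,0,0.04,0,0,0,0]]'; python3 -m crank '[[-0.1,0,0.02,0,0,0,0],[-0.2,0,0.04,0,0,0,0],[-0.2,0,0.04,0,0,0,0]]';  python3 -m crank '[[-0.1,0,0.02,0,0,0,0],[-0.2,0,0.04,0,0,0,0],[-0.2,0,0.04,0,0,0,0]]'; done
```

```text
time: 13.15
tool_pos: [0.4599, -0.1149, 0.0732]
tool_rot: [3.141, 0.0, 3.121]
contact_force: [-3.4, 1.4, -1.6]
opening: 0.0006
time: 13.52
tool_pos: [0.4619, -0.115, 0.0729]
tool_rot: [3.142, 0.0, 3.121]
contact_force: [-1.6, 1.0, -1.5]
opening: 0.0007
time: 13.9
tool_pos: [0.464, -0.1151, 0.0725]
tool_rot: [-3.142, 0.0, 3.121]
contact_force: [-1.8, 1.6, -2.0]
opening: 0.0004
```

```bash
for i in 1; do python3 -m crank '[[-0.1,0,0.02,0,0,0,0],[-0.2,0,0.04,0,0,0,0],[-0.2,0,0.04,0,0,0,0]]'; python3 -m crank '[[-0.1,0,0.02,0,0,0,0],[-0.2,0,0.04,0,0,0,0],[-0.2,0,0.04,0,0,0,0]]';  python3 -m crank '[[-0.1,0,0.02,0,0,0,0],[-0.2,0,0.04,0,0,0,0],[-0.2,0,0.04,0,0,0,0]]'; done
```

```text
time: 14.28
tool_pos: [0.466, -0.1151, 0.0721]
tool_rot: [-3.142, 0.001, 3.121]
contact_force: [-2.1, 1.0, -0.6]
opening: 0.0001
time: 14.65
tool_pos: [0.468, -0.1152, 0.0717]
tool_rot: [-3.142, 0.0, 3.121]
contact_force: [-1.1, 1.6, -0.9]
opening: 0.0002
time: 15.02
tool_pos: [0.47, -0.1152, 0.0713]
tool_rot: [-3.142, 0.0, 3.121]
contact_force: [-2.5, 2.4, -1.1]
opening: 0.0002
```

```bash
for i in 1; do python3 -m crank '[[-0.1,0,0.02,0,0,0,0],[-0.2,0,0.04,0,0,0,0],[-0.2,0,0.04,0,0,0,0]]'; python3 -m crank '[[-0.1,0,0.02,0,0,0,0],[-0.2,0,0.04,0,0,0,0],[-0.2,0,0.04,0,0,0,0]]';  python3 -m crank '[[-0.1,0,0.02,0,0,0,0],[-0.2,0,0.04,0,0,0,0],[-0.2,0,0.04,0,0,0,0]]'; done; python3 - <<'E'
from h import *
import cv2
for n in ("top","scene"):
    c=read_camera(n); cv2.imwrite(f"pics/{n}8.png",c["frame"][:,:,::-1])
a=cv2.imread("pics/scene8.png")[170:320,145:365]; cv2.imwrite("pics/scenez8.png",cv2.resize(a,None,fx=3.6,fy=3.6,interpolation=cv2.INTER_CUBIC))
E
```

```text
time: 15.4
tool_pos: [0.472, -0.1152, 0.0708]
tool_rot: [3.142, 0.0, 3.121]
contact_force: [-1.2, 1.2, 0.0]
opening: 0.0006
time: 15.78
tool_pos: [0.4739, -0.1153, 0.0704]
tool_rot: [-3.142, 0.0, 3.121]
contact_force: [-1.7, 1.0, -0.1]
opening: 0.0002
time: 16.15
tool_pos: [0.4759, -0.1153, 0.07]
tool_rot: [3.142, 0.0, 3.121]
contact_force: [-1.5, -0.2, 0.3]
opening: 0.0007
```

View pics/scenez8.png

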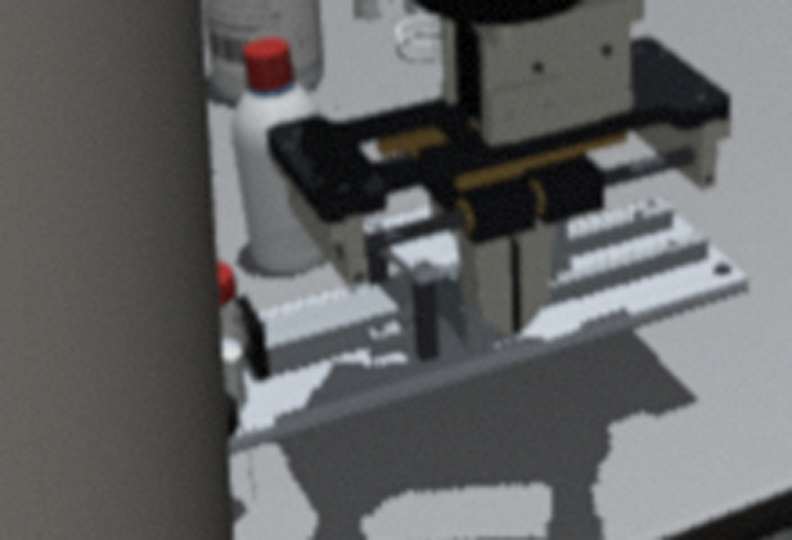

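```bash
for i in 1; do python3 -m crank '[[-0.1,0,0.02,0,0,0,0],[-0.15,0,0.03,0,0,0,0],[-0.15,0,0.03,0,0,0,0]]'; python3 -m crank '[[-0.1,0,0.02,0,0,0,0],[-0.15,0,0.03,0,0,0,0],[-0.15,0,0.03,0,0,0,0]]'; done
```

```text
time: 16.62
tool_pos: [0.4773, -0.1154, 0.0697]
tool_rot: [3.142, 0.0, 3.121]
contact_force: [-2.5, 1.2, 2.0]
opening: 0.0005
time: 17.0
tool_pos: [0.4775, -0.1153, 0.0694]
tool_rot: [3.141, -0.003, 3.121]
contact_force: [-7.6, -0.4, 6.2]
opening: 0.0007
```

The wedge has jammed at about 23 mm of travel. I'll build up to about 15 N along +x only.

```bash
python3 -m crank '[[-0.06,0,-0.04,0,0,0,0],[-0.06,0,-0.04,0,0,0,0]]';  python3 -m crank '[[-0.06,0,-0.02,0,0,0,0],[-0.06,0,-0.02,0,0,0,0]]'
```

```text
time: 17.25
tool_pos: [0.4777, -0.1153, 0.0694]
tool_rot: [3.141, -0.004, 3.121]
contact_force: [-7.9, -0.5, 2.9]
opening: 0.0004
time: 17.5
tool_pos: [0.4777, -0.1153, 0.0695]
tool_rot: [3.141, -0.005, 3.121]
contact_force: [-9.2, -2.9, 3.7]
opening: 0.0005
```

```bash
python3 -m crank '[[-0.08,0,0,0,0,0,0],[-0.08,0,0,0,0,0,0]]';  python3 -m crank '[[-0.08,0,0,0,0,0,0],[-0.08,0,0,0,0,0,0]]'
```

```text
time: 17.75
tool_pos: [0.4777, -0.1152, 0.0695]
tool_rot: [3.141, -0.007, 3.121]
contact_force: [-12.4, -2.1, 5.6]
opening: 0.0007
time: 18.0
tool_pos: [0.4778, -0.1152, 0.0695]
tool_rot: [3.14, -0.008, 3.121]
contact_force: [-15.3, -2.8, 8.7]
opening: 0.0004
```

```bash
python3 -m crank '[[0,0,0,0,0,0,0],[0,0,0,0,0,0,0]]'; python3 -m crank '[[0.5,0,0,0,0,0,0],[2,0,0,0,0,0,0],[5,0,0,0,0,0,0],[6,0,-6,0,0,0,0],[6,0,-12,0,0,0,0]]'; python3 -m crank '[[3,6,-2,0,0,0,0],[3,12,-5,0,0,0,0],[3,18,-6,0,0,0,0],[3,24,-6,0,0,0,0],[3,30,-6,0,0,0,0]]'; python3 - <<'E'
from h import *
import cv2
for n in ("top","scene"):
    c=read_camera(n); cv2.imwrite(f"pics/{n}9.png",c["frame"][:,:,::-1])
a=cv2.imread("pics/top9.png")[195:285,180:345]; cv2.imwrite("pics/topz9.png",cv2.resize(a,None,fx=4.8,fy=4.8,interpolation=cv2.INTER_CUBIC))
a=cv2.imread("pics/scene9.png")[170:320,145:365]; cv2.imwrite("pics/scenez9.png",cv2.resize(a,None,fx=3.6,fy=3.6,interpolation=cv2.INTER_CUBIC))
E
```

```text
time: 18.25
tool_pos: [0.4778, -0.1152, 0.0695]
tool_rot: [3.141, -0.008, 3.121]
contact_force: [-15.9, -2.6, 9.5]
opening: 0.0002
time: 18.88
tool_pos: [0.4211, -0.1142, 0.1913]
tool_rot: [3.141, -0.0, 3.12]
contact_force: [1.4, -1.5, -0.4]
opening: 0.0005
time: 19.5
tool_pos: [0.3983, 0.1846, 0.2509]
tool_rot: [3.14, 0.004, 3.121]
contact_force: [1.0, -0.5, 0.1]
opening: 0.0005
```

View pics/topz9.png

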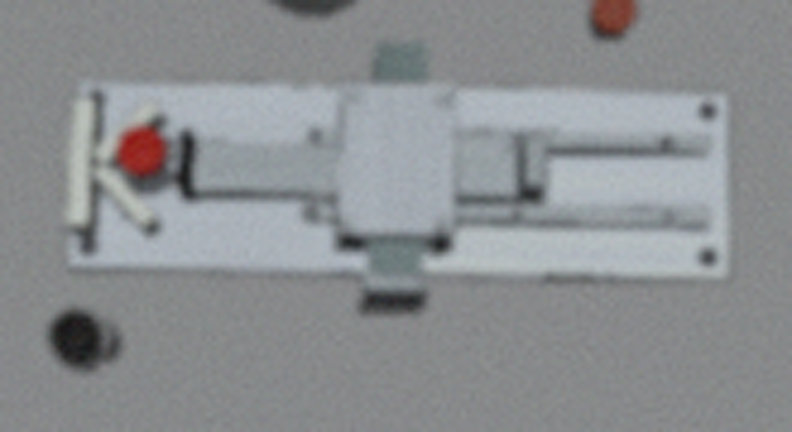

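View pics/scenez9.png

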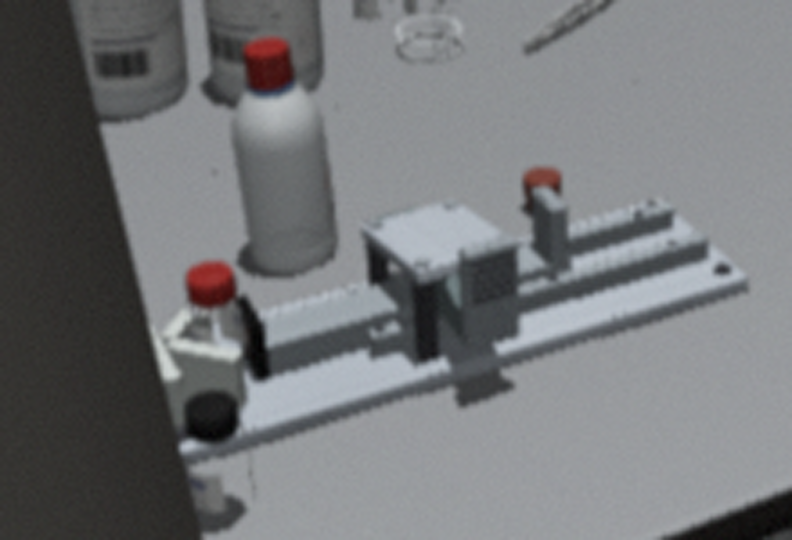

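```bash
python3 - <<'E'
from h import *
import cv2
c=read_camera("top")
for i in (0,5,6,9):
    im=cv2.imread(f"pics/top{i}.png").astype(int); m=((im[:,:,2]-im[:,:,1]>60)&(im[:,:,2]-im[:,:,0]>60))
    m[:215]=0;m[245:]=0;m[:,:195]=0;m[:,240:]=0
    ys,xs=np.nonzero(m); print(i,len(xs),xs.mean(),ys.mean(),ray(c,xs.mean(),ys.mean(),.068))
    g=im.sum(2)[225:235,205:245]; print((g.mean(0)/3).round()[0:25])
z=[cv2.resize(cv2.imread(f"pics/top{i}.png")[205:260,190:240],None,fx=8,fy=8,interpolation=cv2.INTER_CUBIC) for i in (6,9)]
cv2.imwrite("pics/cmp9.png",np.hstack(z))
E
```

```text
0 73 212.54794520547946 225.73972602739727 [ 0.55403138 -0.00953081  0.068     ]
[134. 137. 132. 121. 102.  86.  79.  75.  72.  73.  75.  78.  83. 103.
 118. 131. 147. 165. 173. 173. 172. 173. 173. 173. 172.]
5 70 209.04285714285714 225.94285714285715 [ 0.55359006 -0.00203288  0.068     ]
[125. 107.  91.  82.  80.  81.  80.  82.  89. 103. 119. 119.  89.  48.
  58. 109. 149. 163. 164. 164. 163. 164. 166. 163. 163.]
6 70 208.94285714285715 226.04285714285714 [ 0.55337191 -0.00182489  0.068     ]
[119. 102.  90.  83.  80.  81.  80.  81.  88. 112. 134. 127.  89.  44.
  61. 119. 155. 164. 163. 164. 163. 163. 164. 163. 164.]
9 69 209.0 226.0 [ 0.5534654  -0.00194464  0.068     ]
[112.  96.  83.  76.  73.  75.  74.  74.  79.  93. 111. 110.  82.  43.
  55. 106. 140. 152. 151. 151. 150. 151. 151. 151. 150.]
```

View pics/cmp9.png

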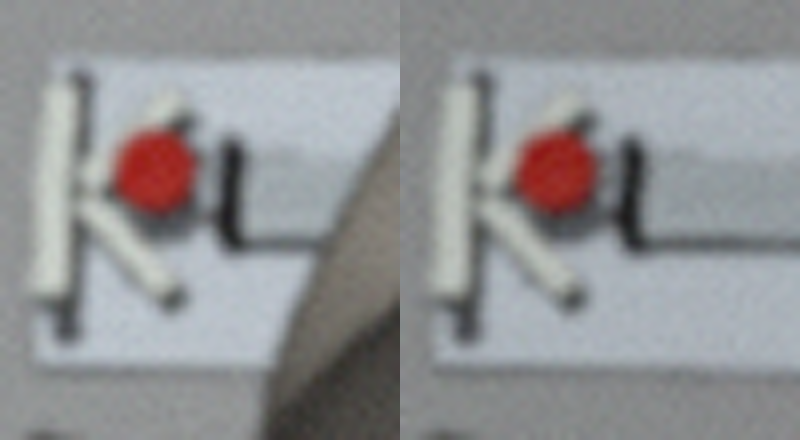

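```bash
python3 - <<'E'
from h import *
c=read_camera("top")
f=lambda x,y,z:ray(c,190+(x+.5)/8-.5,205+(y+.5)/8-.5,z).round(4)
print("V ends",f(172,97,.04),f(172,288,.04),"back",f(60,82,.04),f(45,298,.04))
print("pad top corners",f(232,138,.042),f(232,246,.042))
E
```

```text
V ends [ 0.5798 -0.0019  0.04  ] [ 0.5264 -0.0034  0.04  ] back [0.5841 0.0292 0.04  ] [0.5236 0.0312 0.04  ]
pad top corners [ 0.5678 -0.019   0.042 ] [ 0.5377 -0.0198  0.042 ]
```

```bash
python3 - <<'E'
from cell import robot
robot.hand_in(); s=robot.observe(); print(s["time"],s["contact_force"])
E
```

```text
the job is handed in; nothing more can be done
the job is handed in; nothing more can be done
```

The clamp is closed on the vial and the wedge is jammed on the bar. I backed the arm away and handed the job in at about 20 s of the 48 s allowed.

- **Bar:** I pushed its tab with the closed fingers for about 40 mm at roughly 1–3 N. It then stopped dead, and I ended that push at 8 N. In the top view the vial cap is centred in the V to within about 1 mm. It is also within about 2 mm of my estimate of the nest point, which is about the camera calibration error.
- **Wedge:** It ran about 23 mm at 2–3 N before it met the bar. I raised the push to 15–16 N and the wedge moved no more than about 0.1 mm. I also pressed down on its tab by accident during this, with about 9 N of vertical force.
- **After letting go:** The last pictures show the vial and pad where they were before the wedge was pushed, to within about 0.2 mm. The vial looks upright and the pad is touching it. The bottle, the black-capped vial and the stopper look unmoved; I judged those three by eye and did not measure them.

No check failed. I did not measure the vial's tilt or the force of the pad on the vial after release.

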